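# Chuck the bit in the boring station and set its speed

### The job

Get the boring station ready: push the chuck's bars round clockwise (seen from above) until its three jaws have closed firmly on the bit standing in it, upright and tight. Then, once the bit is tight, roll the speed thumbwheel until the number 4 (four pips) is at the top, between the white pointers. Do not shift or knock over anything else on the deck or bench.

Things in the scene. Friction and masses are not known exactly. Their poses are not given: they have to be found in the camera images.
- station: boring station, fixed: low cabinet 310 x 470 mm, flat deck 60 mm above the bench. Origin: centre of its underside; z up, x points away from its front. On its deck stand the chuck (70 mm right of the middle, at y = -70 mm in this frame), the thumbwheel unit (near y = +150 mm), two steel columns and two bystanders
- chuck_axis (a point): point on the vertical axis of the fixed chuck, whose jaws face up; 34 mm above the deck, the height of the bars. Its sleeve is a knurled steel ring 92 mm across, 14 to 48 mm above the deck, with three bars. With the jaws on the bit, a push of 8 to 15 N at a bar, 95 mm out, tightens it well
- sleeve (a joint): angle (rad) the sleeve has been turned to close: clockwise from above. 0 = open, stop at 2.3. It moves the three jaws inward together, 5 mm per rad; they meet the bit at about 1.6 and then only squeeze tighter. Turning takes 0.25 N m (2.7 N at a bar, 95 mm out); it stays where it is left, so a tightened chuck stays tight
- bar0 (a point): centre of the black ball (20 mm across) ending the first bar. Three level steel bars, 12 mm thick, 120 degrees apart, run from the sleeve straight out to balls 115 mm from the axis, 34 mm above the deck. Some 55 mm of each bar is free to push; under it, 28 mm to the deck are free
- bar1 (a point): ball at the end of the second bar
- bar2 (a point): ball at the end of the third bar
- jaw0: one of the three steel jaws, 22 mm long, 24 mm high, reaching 68 mm above the deck; origin on the chuck axis at deck height when open (it slides inward with the sleeve). Jaws are smooth and pull the bit upright and central
- jaw1: second jaw
- jaw2: third jaw
- bit: the boring bit, steel, 97 mm long, standing loose in the chuck's wide bore: shank 20 mm across and 70 mm long, then a head 36 mm across with a centre spur; its top is about 109 mm above the deck. Origin: centre of the shank's lower end; z along the bit to the spur.
- column0: fixed upright steel column on the deck, 145 mm high, 22 mm across (30 mm at a collar near its top and at its foot), behind the chuck, over 138 mm from its axis; origin at its foot. The bars turn freely past it, but it blocks a gripper working at a bar there
- column1: a second such column, at the right front of the chuck
- wheel_axis (a point): centre of the speed thumbwheel, 40 mm above the deck: black rubber wheel, 90 mm across, 36 mm wide, axle level along this point's y. It stands in a grey housing (110 x 66 mm, 50 mm high), rim rising to 85 mm above the deck. Two white pointer pins, 68 mm above the deck, stand on the housing either side of the wheel's top
- wheel (a joint): thumbwheel angle (rad); grows when the top of the rim moves along +x of wheel_axis (away from the housing's front). Eight fields of 45 degrees round the rim: blank, then one to seven white pips. Number n is at the top when this reads n x 0.7854 (4 at 3.14). No clicks; turns with 0.06 N m (1.3 N at the rim), stays where left; stops at -0.3 and 6.4
- collar: bystander: brass ring, 52 mm across, 22 mm high, lying on the deck; leave it alone
- wax_tin: bystander: flat round tin, 66 mm across, 50 mm high, on the deck; leave it alone
- glue: bystander: white bottle, 64 mm across, 170 mm high, on the bench; leave it alone
- mug: bystander: blue mug, 80 mm across, 90 mm high, on the bench; leave it alone
- sander: bystander: cork sanding block, 110 x 65 x 48 mm, on the bench; leave it alone
- driver: bystander: screwdriver, some 200 mm long, lying on the bench; leave it alone
- jar: bystander: amber jar, 72 mm across, 95 mm high, on the bench; leave it alone
Things that resemble listed ones, but are neither listed nor needed, are in the scene too. What is shaped like the bit but purple or red is not meant.

How it is judged:
By the outcome, as a careful person would: the job done as asked, in the order asked, and still so for the second after the job is handed in, with the robot touching nothing.
It also fails if it takes over 67 s, if anything falls off the work surface, if the arm or the gripper's body presses on something with over 40 N, if the wrist force passes 120 N, or if a joint passes its speed limit or range.

### The arm

A 7-joint arm with a two-finger parallel gripper is mounted at the origin on the work surface. World frame = base frame: x ahead of the robot, y to its left, z up, the work surface at z = 0. Lengths are in m, angles in degrees, forces in N, time in s.
With the tool pointing down it reaches from about 0.4 to 0.925 m from the base axis. Payload 4.1 kg.
Tool frame: the origin (TCP) lies midway between the tips of the shut fingers; the grasp point (between the pads) lies 19 mm behind it; z points along the fingers, y is the direction in which the jaws open and shut (so a half turn about z gives the same grasp; the last joint's range is limited). The gripper opens to 85 mm and grips with 20 to 120 N. Pads are 22 mm wide; open, the fingers measure 114 mm over their backs; the gripper's body (76 mm by 85 mm) begins 54 mm behind the grasp point. The pads swing forward as they close: fully open they stand 13 mm farther back than shut.
Start: joints at [-77.177, 22.827, 2.584, 88.041, -1.071, 69.15, -2.905], TCP at [0.206, 0.616, 0.231] pointing down, gripper open.
Joint ranges: [-161.44, 161.44], [-28.35, 127.94], [-78.24, 83.42], [0, 140.83], [-78.03, 258.03], [13.02, 114.36], [-168.23, 168.23]. Speed limits (degrees/s): [147.25, 147.25, 180, 180, 180, 180, 180].

### API

Orientations are given as [roll, pitch, yaw] about the fixed x, y, z axes, in that order (R = Rz(yaw) Ry(pitch) Rx(roll)).
In Python, from workcell import * gives the robot as it stands.
- The arm moves only by the shell command python3 -m jog 'ROWS' [FORCE]. ROWS is JSON, a list that holds one entry, the list of rows, each a list of 7 numbers: the shift along the world's x, y, z in mm, then the turn, a rotation vector about the world's x, y, z in rad, then the closure, from 0 (fully open) to 1 (shut). In form: [[[x, y, z, ax, ay, az, hand], ...]]. A call has 1 to 5 rows; each row is the pose to reach, as a shift and turn from the pose measured when the call began; what a row does not reach only later rows make up. A row lasts 1/10 s, in which the tool goes at most 50 mm and 8.59 degrees, less where a joint would pass 70% of its speed; a pose out of reach is approached as far as the arm can. A call with a gripper value outside its range is refused whole. The fingers move at their own pace and stop on an object; FORCE is the grip in N (left out, the last holds). Time passes only in rows, so rows that repeat a pose let the fingers close. It gives the time, the measured TCP pose, the force and the opening at its end, in the units of the state.
- state(): the state, without advancing time (a new reading comes with each control period).
- grab_frame(name): name is "scene" or "top" or "wrist"; returns a dict with "image" (420x560x3 uint8, red, green, blue), "depth" (420x560 float32, m along the optical axis (not along the pixel's ray), 0 where there is no reading), "fx", "fy", "cx", "cy" (pixels), "world_from_camera" (4x4, takes a point from camera to world coordinates). Camera axes: x right, y down, z forward; pixel columns grow to the right and rows downward; lengths in m; the calibration is good to about 2 mm. A picture is of the moment at which its call begins.
- sign_off(): hands the job in, once; it reports no verdict.
The state is a dict: "time_s": time; "joint_pos": joint angles; "qvel": joint speeds; "tau": joint torques, N m; "tool_pos": TCP position; "eef_rot": TCP orientation; "contact_force": force on the tool from outside, world axes, zero at the start; "ft_torque": the same for the moment, N m; "gripper_width": opening from 0.0 (shut) to 1.0 (fully open).
Only numpy, scipy, OpenCV 4.12 (cv2) and the standard library are available. Lean on these libraries where they do the work, as an engineer would, in place of code of your own. Each camera call takes 0.05 s, during which the arm holds its last target.

## Working session

There is one attempt and no reset: what is moved stays moved. The work goes in short steps, Python scripts to look and compute and a shell command to move; the robot and the scene stay as the last step left them, time stands still between calls to the robot, and variables do not carry over. Pictures are saved under pics/ and viewed, and the job is handed in when it is done.

```bash
ls; mkdir -p pics
cat > h.py <<'E'
from workcell import *
import numpy as np, cv2
def save(n,fn,crop=None,scale=1):
    f=grab_frame(n); im=f["image"]
    np.savez('/tmp/'+fn+'.npz',**f)
    if crop: im=im[crop[1]:crop[3],crop[0]:crop[2]]
    im=cv2.resize(im,None,fx=scale,fy=scale,interpolation=cv2.INTER_CUBIC)
    cv2.imwrite('pics/'+fn+'.png',im[:,:,::-1]); return f
def load(fn): return dict(np.load('/tmp/'+fn+'.npz'))
def ray(f,u,v):
    T=f["world_from_camera"]; d=T[:3,:3]@np.array([(u-f["cx"])/f["fx"],(v-f["cy"])/f["fy"],1]); return T[:3,3],d
def onz(f,u,v,z):
    o,d=ray(f,u,v); return o+d*(z-o[2])/d[2]
def dep(f,u,v):
    o,d=ray(f,u,v); return o+d*f["depth"][int(v),int(u)]
def proj(f,p):
    T=np.linalg.inv(f["world_from_camera"]); c=T[:3,:3]@np.array(p)+T[:3,3]; return f["fx"]*c[0]/c[2]+f["cx"],f["fy"]*c[1]/c[2]+f["cy"]
E
python3 - <<'E'
from h import *
print(state())
for n in("scene","top","wrist"):
    f=save(n,n+"0"); print(n,f["world_from_camera"].round(3).tolist(),f["fx"])
E
```

```text
pics
{'time_s': 0.0, 'joint_pos': array([-77.17698535,  22.87178605,   2.57945174,  88.11397275,
        -1.07008911,  69.15047239,  -2.90342597]), 'qvel': array([ 0.03501975,  0.01167059,  0.09599937,  0.04555615, -0.02135139,
       -0.0843968 , -0.01504244]), 'tau': array([ 5.04816926e-04, -4.75127578e+01,  1.36455897e+00, -2.54214245e+01,
        1.14490686e-02,  9.14532691e-03,  7.99759533e-06]), 'tool_pos': array([0.20597446, 0.61583184, 0.23026627]), 'eef_rot': array([-1.79888217e+02,  8.67851723e-03,  1.61513820e+02]), 'contact_force': array([-0.14500743, -0.40113638,  0.42727119]), 'ft_torque': array([-0.003763  ,  0.01916254,  0.01869865]), 'gripper_width': 0.9978488089132594}
scene [[-0.445, 0.72, -0.532, 1.112], [0.895, 0.347, -0.28, 0.295], [-0.017, -0.601, -0.799, 0.898], [0.0, 0.0, 0.0, 1.0]] 416.3655454385943
top [[-0.029, -0.99, 0.138, 0.364], [-0.999, 0.032, 0.018, -0.011], [-0.022, -0.138, -0.99, 1.408], [0.0, 0.0, 0.0, 1.0]] 443.33338040177114
wrist [[0.316, 0.91, 0.267, 0.139], [0.949, -0.303, -0.09, 0.639], [-0.001, 0.282, -0.959, 0.373], [0.0, 0.0, 0.0, 1.0]] 302.6141116738522
```

View pics/scene0.png

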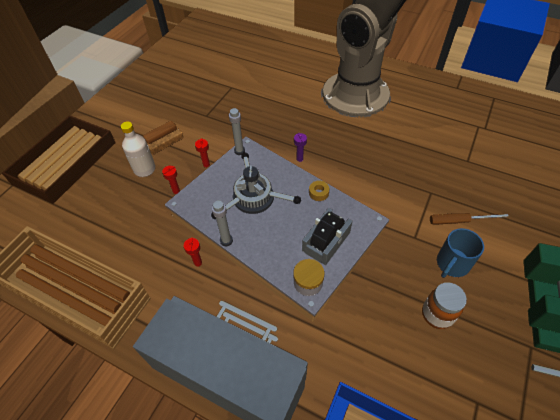

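View pics/top0.png

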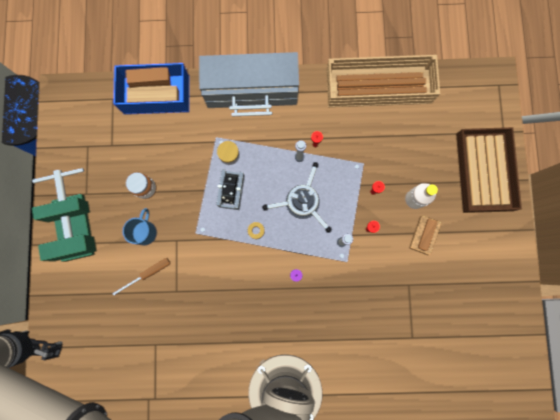

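View pics/wrist0.png

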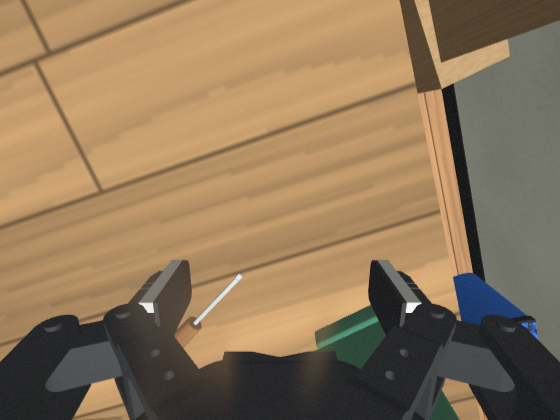

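Run:
```python
from h import *
f=load("top0")
im=f["image"][120:290,190:390]
cv2.imwrite('pics/topc.png',cv2.resize(im,None,fx=4,fy=4,interpolation=cv2.INTER_CUBIC)[:600,:800,::-1])
g=load("scene0")
im=g["image"][100:320,160:400]
cv2.imwrite('pics/scenec.png',cv2.resize(im,None,fx=2.7,fy=2.7,interpolation=cv2.INTER_CUBIC)[:,:,::-1])
# deck mask corners
for n,u,v in [("ballA",315,165),("ballB",265,207),("ballC",329,229),("axis",303,200)]:
    print(n,onz(f,u,v,.094).round(3),dep(f,u,v).round(3))
for n,u,v in [("deck",250,170),("c",217,140),("c",361,163),("c",348,259),("c",199,232)]: print(n,onz(f,u,v,.06).round(3),dep(f,u,v).round(3))
```

```text
ballA [ 0.679 -0.112  0.094] [ 0.676 -0.111  0.107]
ballB [0.556 0.042 0.094] [0.554 0.042 0.104]
ballC [ 0.484 -0.146  0.094] [ 0.483 -0.144  0.108]
axis [ 0.573 -0.072  0.094] [ 0.563 -0.069  0.158]
deck [0.679 0.088 0.06 ] [0.679 0.088 0.06 ]
c [0.779 0.189 0.06 ] [0.778 0.189 0.061]
c [ 0.689 -0.258  0.06 ] [ 0.689 -0.258  0.059]
c [ 0.395 -0.202  0.06 ] [ 0.396 -0.211  0.   ]
c [0.49  0.248 0.06 ] [0.49  0.248 0.057]
```

View pics/topc.png

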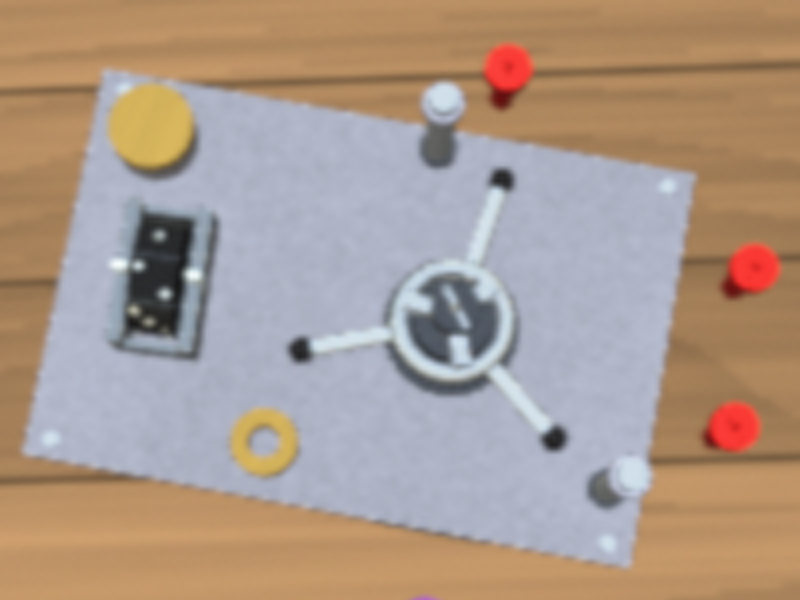

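View pics/scenec.png

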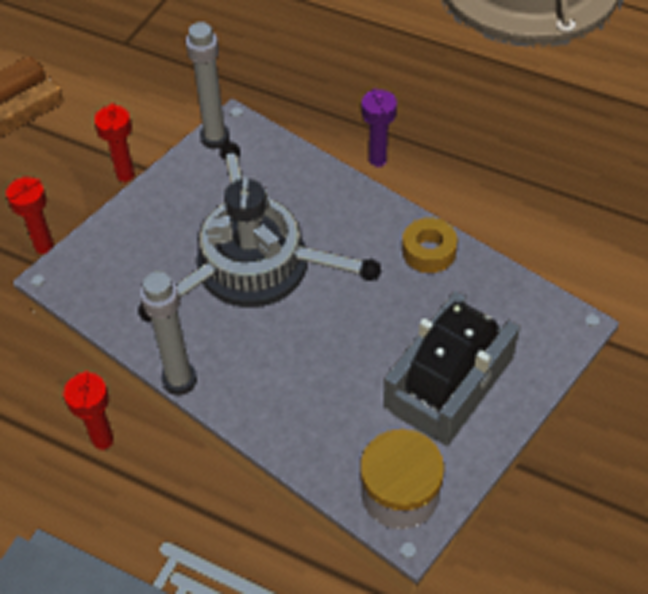

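The picture shows the chuck, with the dark-headed bit in it, at top-view (303,198). Its balls are at (315,165), (265,207) and (329,229). The wheel is at (231,188) and the columns' feet are at about (299,159) and (341,242).

Candidates for the bit are the dark one in the chuck (303,198), the red lookalikes (317,137), (378,187), (373,227), and the purple one (296,275). I choose the dark one standing in the chuck, which the crop confirms. The three balls fit a circle of about 115 mm around (0.573, -0.072), as they should.

Next I move to above the station.

```bash
python3 -m jog '[[[20,-38,10,0,0,-0.1,1],[41,-76,20,0,0,-0.22,1],[62,-115,30,0,0,-0.34,1],[83,-154,40,0,0,-0.46,1],[104,-193,50,0,0,-0.58,1]]]' 40; python3 -m jog '[[[21,-39,0,0,0,-0.1,1],[42,-78,0,0,0,-0.2,1],[63,-117,0,0,0,-0.3,1],[84,-156,0,0,0,-0.4,1],[105,-195,0,0,0,-0.5,1]]]'
```

```text
time_s: 0.65
tool_pos: [0.3106, 0.4211, 0.2806]
eef_rot: [-179.9, 0.0, 128.0]
contact_force: [0.7, -0.7, -0.2]
gripper_width: 0.144
time_s: 1.15
tool_pos: [0.416, 0.2243, 0.2806]
eef_rot: [-179.9, -0.0, 99.1]
contact_force: [0.9, 1.0, -0.3]
gripper_width: -0.0
```

Run:
```python
from h import *
f=load("top0")
for n,u,v in [("col0foot",299,159),("col1foot",341,242)]: print(n,onz(f,u,v,.06).round(3))
for n,u,v in [("col0top",300.5,145.5),("col1top",347.5,239.5)]: print(n,onz(f,u,v,.205).round(3))
```

```text
col0foot [ 0.708 -0.066  0.06 ]
col1foot [ 0.446 -0.184  0.06 ]
col0top [ 0.71  -0.066  0.205]
col1top [ 0.444 -0.183  0.205]
```

```bash
python3 -m jog '[[[32,-36,10,0,0,0,1],[64,-72,20,0,0,0,1],[96,-108,30,0,0,0,1],[126,-140,30,0,0,0,1],[126,-140,30,0,0,0,1]]]'
python3 - <<'E'
from h import *
f=save("wrist","w1",scale=1.4)
print(state()["tool_pos"],f["world_from_camera"].round(3).tolist())
E
```

```text
time_s: 1.65
tool_pos: [0.5449, 0.0773, 0.3109]
eef_rot: [180.0, 0.3, 98.5]
contact_force: [1.0, 0.3, 0.1]
gripper_width: -0.003
[0.54302937 0.08084446 0.31034474] [[0.989, 0.143, 0.042, 0.535], [0.149, -0.947, -0.283, 0.149], [-0.001, 0.287, -0.958, 0.453], [0.0, 0.0, 0.0, 1.0]]
```

View pics/w1.png

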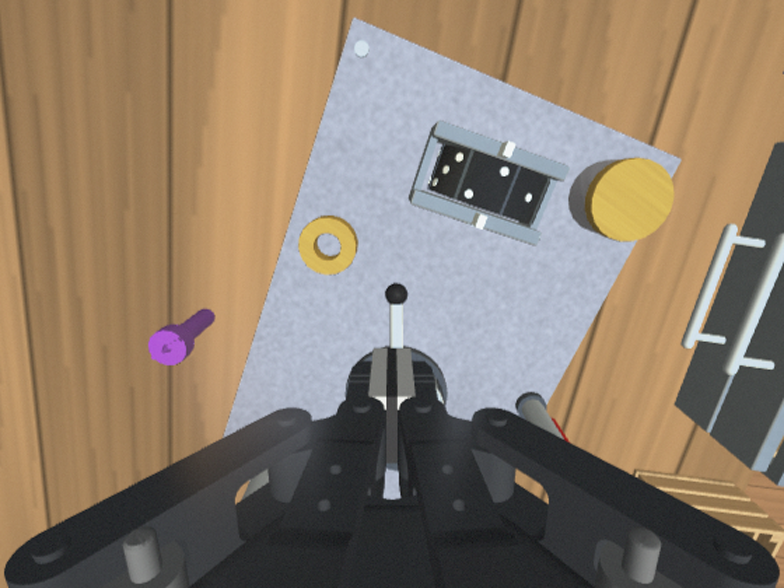

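The picture shows the wheel with two pips between the pointers, at pixels (509,149) and (481,221) of the 1.4x view. One pip is at the back and three at the front. It therefore needs about +1.57 rad, with the top rolled toward +x. Next come the wheel and bar positions.

Run:
```python
from h import *
f=load("w1"); t=load("top0")
P=lambda u,v,z: onz(f,u/1.4,v/1.4,z).round(4)
print("pins",P(509,149,.128),P(481,221,.128),dep(f,509/1.4,149/1.4).round(3))
print("topview pins",onz(t,190+118/4,120+264/4,.128).round(4),onz(t,190+193/4,120+274/4,.128).round(4))
print("ballB",P(396,294,.102),dep(f,396/1.4,294/1.4).round(3))
for n,u,v in [("w top",490,183),("rim",475,170)]: print(n,dep(f,u/1.4,v/1.4).round(3))
for u,v in [(440,122),(568,168),(538,243),(412,203)]: print(P(u,v,.11))
```

```text
pins [0.6176 0.1735 0.128 ] [0.6083 0.1195 0.128 ] [0.617 0.173 0.13 ]
topview pins [0.6176 0.1735 0.128 ] [0.6083 0.1183 0.128 ]
ballB [0.5545 0.0447 0.102 ] [0.554 0.045 0.104]
w top [0.605 0.148 0.144]
rim [0.594 0.155 0.141]
[0.5663 0.1859 0.11  ]
[0.6706 0.168  0.11  ]
[0.6621 0.1073 0.11  ]
[0.5552 0.1236 0.11  ]
```

```bash
python3 -m jog '[[[-6,-36,-20,0,0,0,1],[-12,-73,-60,0,0,0,1],[-12,-73,-100,0,0,0,1],[-12,-73,-140,0,0,0,1],[-12,-73,-170,0,0,0,1]]]';python3 - <<'E'
from h import *
f=save("wrist","w2",scale=1.4); save("scene","s2",crop=(160,90,400,270),scale=3)
E
```

```text
time_s: 2.2
tool_pos: [0.5288, 0.0094, 0.1377]
eef_rot: [-179.7, 0.0, 98.8]
contact_force: [-0.3, 0.4, 0.1]
gripper_width: 0.001
```

View pics/w2.png

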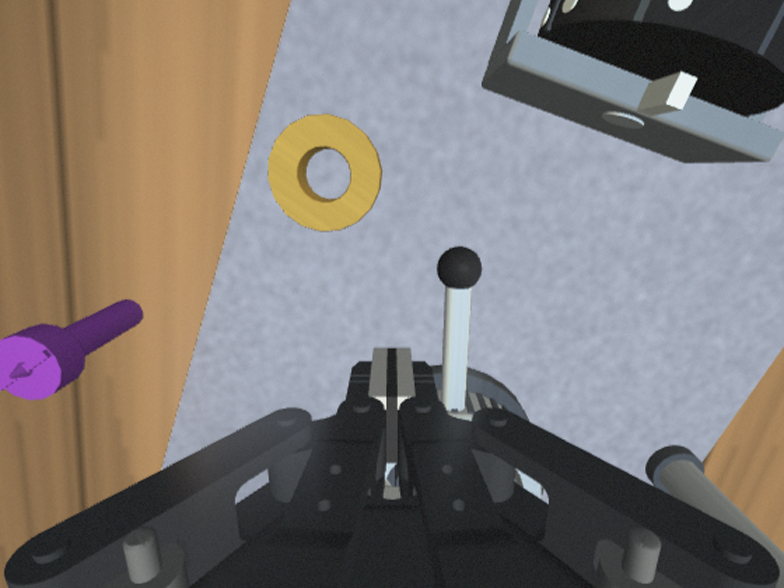

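View pics/s2.png

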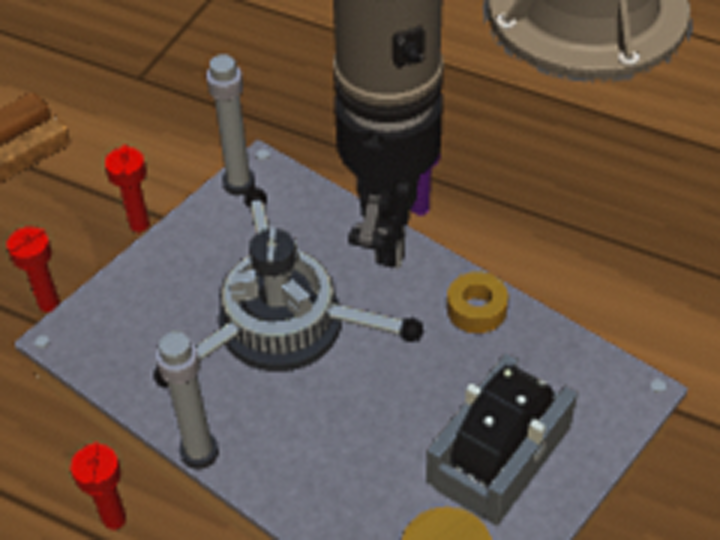

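The fingers stand free on the front side of bar B, with the ball at (460,268) and the collar clear. I lower them next.

```bash
python3 -m jog '[[[0,0,-30,0,0,0,1],[1,-1,-55,0,0,0,1],[1,-1,-62,0,0,0,1],[6,0,-62,0,0,0,1],[11,1,-62,0,0,0,1]]]'
python3 - <<'E'
import numpy as np
c=np.array([573,-72.]); 
for off in (12,16):
  for b in range(99,25,-6):
    a=np.radians(b); r=np.array([np.cos(a),np.sin(a)]); t=np.array([-r[1],r[0]])
    p=c+84*r+off*t; print(off,b,p.round(1))
E
```

```text
time_s: 2.8
tool_pos: [0.5393, 0.011, 0.0761]
eef_rot: [-179.5, 0.0, 98.9]
contact_force: [-4.6, -0.4, -0.3]
gripper_width: 0.003
12 99 [548.    9.1]
12 93 [556.6  11.3]
12 87 [565.4  12.5]
12 81 [574.3  12.8]
12 75 [583.1  12.2]
12 69 [591.9  10.7]
12 63 [600.4   8.3]
12 57 [608.7   5. ]
12 51 [616.5   0.8]
12 45 [623.9  -4.1]
12 39 [630.7  -9.8]
12 33 [636.9 -16.2]
12 27 [642.4 -23.2]
16 99 [544.1   8.5]
16 93 [552.6  11. ]
16 87 [561.4  12.7]
16 81 [570.3  13.5]
16 75 [579.3  13.3]
16 69 [588.2  12.2]
16 63 [596.9  10.1]
16 57 [605.3   7.2]
16 51 [613.4   3.3]
16 45 [621.1  -1.3]
16 39 [628.2  -6.7]
16 33 [634.7 -12.8]
16 27 [640.6 -19.6]
```

```bash
python3 -m jog '[[[9,1,0,0,0,-0.1,1],[18,2,0,0,0,-0.21,1],[27,3,0,0,0,-0.31,1],[36,3,0,0,0,-0.42,1],[45,2.5,0,0,0,-0.52,1]]]'
python3 - <<'E'
from h import *
save("scene","s3",crop=(160,90,400,270),scale=3)
E
```

```text
time_s: 3.3
tool_pos: [0.5842, 0.0153, 0.0772]
eef_rot: [-179.3, -0.1, 69.0]
contact_force: [-3.5, 0.7, -0.6]
gripper_width: -0.004
```

View pics/s3.png

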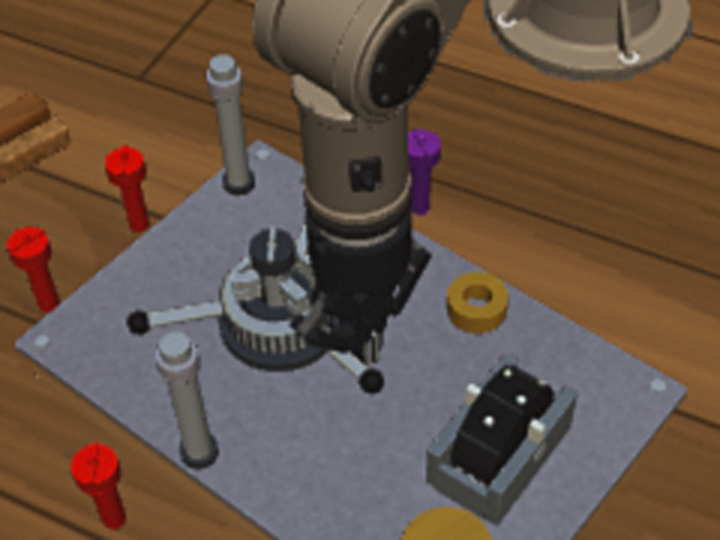

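The bar has turned about 30°, with the ball now at (371,380), under a steady push of 3.5 N. I carry on.

```bash
python3 -m jog '[[[9,-2,0,0,0,-0.1,1],[18,-5,0,0,0,-0.21,1],[26,-9,0,0,0,-0.31,1],[34,-14,0,0,0,-0.42,1],[41,-19,0,0,0,-0.52,1]]]'
python3 - <<'E'
from h import *
save("scene","s4",crop=(160,90,400,270),scale=3)
E
```

```text
time_s: 3.85
tool_pos: [0.6269, -0.0024, 0.078]
eef_rot: [-179.3, -0.1, 39.0]
contact_force: [-2.9, 2.4, -2.2]
gripper_width: 0.001
```

View pics/s4.png

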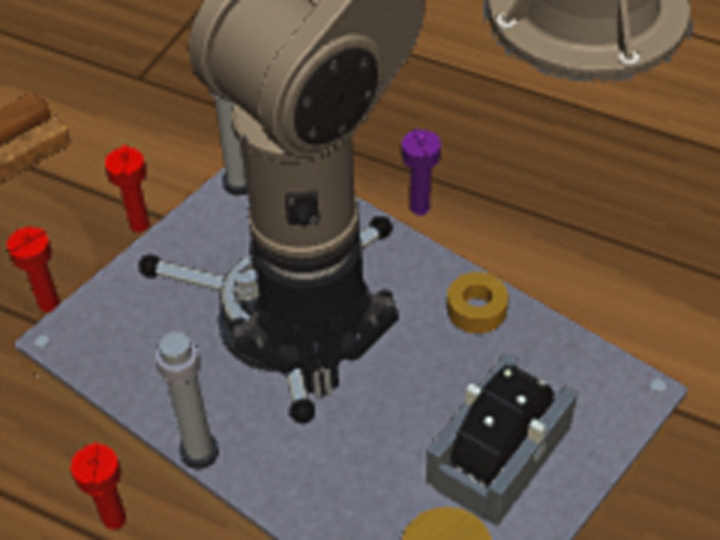

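```bash
python3 -m jog '[[[-8,10,0,0,0,0,1],[-10,13,35,0,0,0,1],[-12,16,75,0,0,0,1],[-14,18,115,0,0,0.1,1],[-14,18,130,0,0,0.25,1]]]'; python3 -m jog '[[[-10,0,0,0,0,0.14,1],[-30,-10,0,0,0,0.28,1],[-55,-25,0,0,0,0.42,1],[-80,-40,0,0,0,0.56,1],[-105,-60,0,0,0,0.7,1]]]'
```

```text
time_s: 4.4
tool_pos: [0.6163, 0.0149, 0.2134]
eef_rot: [-179.9, -0.4, 53.6]
contact_force: [0.4, -0.0, -0.9]
gripper_width: 0.007
time_s: 4.9
tool_pos: [0.5107, -0.0443, 0.2144]
eef_rot: [180.0, -0.5, 94.4]
contact_force: [-1.1, -0.0, 0.3]
gripper_width: -0.003
```

```bash
python3 -m jog '[[[-6,-6,0,0,0,0.14,1],[-12,-12,0,0,0,0.28,1],[-18,-18,0,0,0,0.42,1],[-24,-24,0,0,0,0.56,1],[-28,-28,0,0,0,0.7,1]]]'; python3 -m jog '[[[0,0,0,0,0,0.14,1],[0,0,-20,0,0,0.28,1],[0,0,-40,0,0,0.42,1],[0,0,-60,0,0,0.42,1]]]'
python3 - <<'E'
from h import *
print(state()["joint_pos"])
save("wrist","w5",scale=1.4);save("scene","s5",crop=(160,90,400,270),scale=3); save("top","t5",crop=(190,120,390,270),scale=4)
E
```

```text
time_s: 5.4
tool_pos: [0.4826, -0.0723, 0.2155]
eef_rot: [179.8, -0.4, 135.0]
contact_force: [-0.4, -0.9, -0.6]
gripper_width: 0.001
time_s: 5.8
tool_pos: [0.4832, -0.0716, 0.1561]
eef_rot: [179.7, -0.2, 159.4]
contact_force: [-0.2, -0.8, 0.2]
gripper_width: -0.001
[-26.51314169  12.66733407  34.52283041 115.24032857  -9.18087279
  54.73553123  82.09660099]
```

View pics/w5.png

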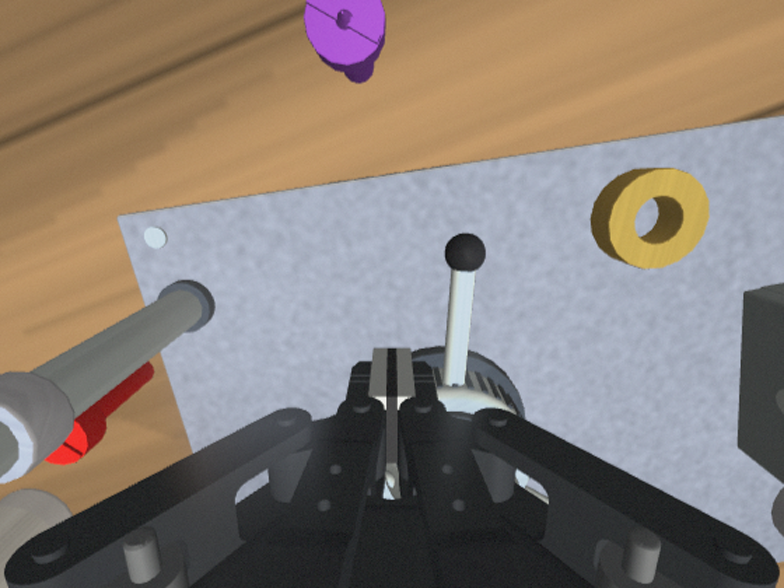

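View pics/s5.png

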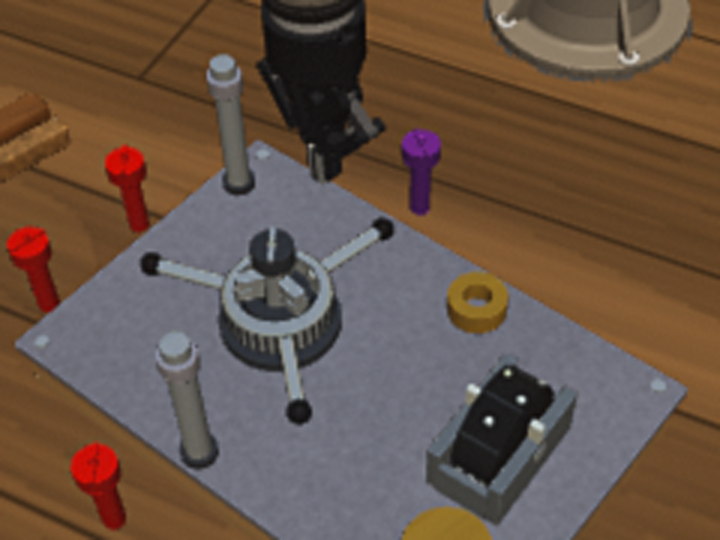

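View pics/t5.png

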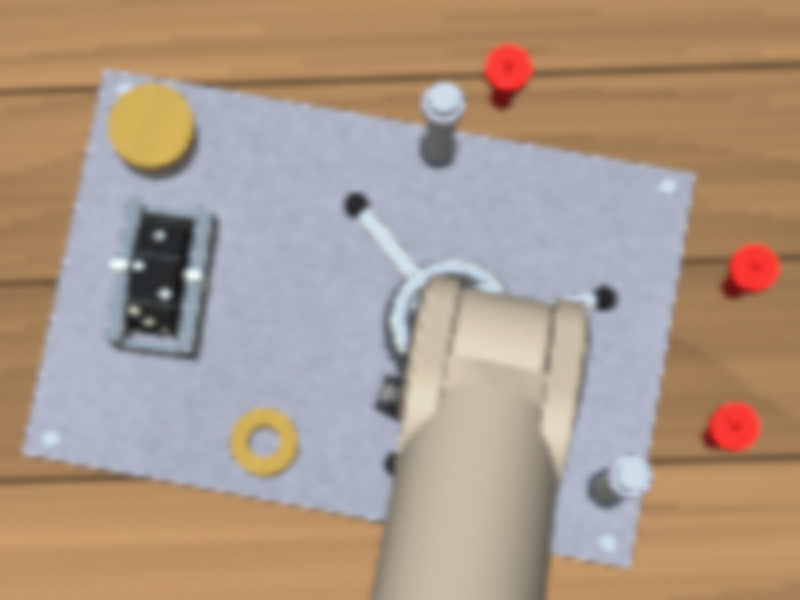

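Bar C, with its ball at (465,252) in the wrist view, is to the right of the fingers with the same gap as before. The column foot at (190,300) is clear, so I lower and approach.

```bash
python3 -m jog '[[[0,0,-35,0,0,0,1],[0,0,-65,0,0,0,1],[0,0,-79,0,0,0,1],[2,5,-79,0,0,0,1],[3,9,-79,0,0,0,1]]]'
python3 - <<'E'
from h import *
f=load("w5"); p=onz(f,465/1.4,252/1.4,.1)
print(p, np.degrees(np.arctan2(p[1]+.072,p[0]-.573)), np.hypot(p[1]+.072,p[0]-.573))
c=np.array([573,-72.]); 
for b in range(163,90,-6):
    a=np.radians(b); r=np.array([np.cos(a),np.sin(a)]); t=np.array([-r[1],r[0]])
    print(b,(c+84*r+20*t).round(1))
E
```

```text
time_s: 6.45
tool_pos: [0.4865, -0.0624, 0.078]
eef_rot: [179.8, -0.3, 159.2]
contact_force: [0.4, 0.6, -0.3]
gripper_width: 0.002
[ 0.46467639 -0.02660251  0.1       ] 157.26186428756398 0.1174518518282088
163 [486.8 -66.6]
157 [487.9 -57.6]
151 [489.8 -48.8]
145 [492.7 -40.2]
139 [496.5 -32. ]
133 [501.1 -24.2]
127 [506.5 -17. ]
121 [512.6 -10.3]
115 [519.4  -4.3]
109 [526.7   0.9]
103 [534.6   5.3]
97 [542.9   8.9]
91 [551.5  11.6]
```

```bash
python3 -m jog '[[[1,6,0,0,0,-0.05,1],[3,14,0,0,0,-0.15,1],[6,22,0,0,0,-0.25,1],[9,30,0,0,0,-0.35,1]]]';  python3 -m jog '[[[2.5,4.5,0,0,0,-0.05,1],[4.5,8,0,0,0,-0.1,1]]]'
```

```text
time_s: 6.85
tool_pos: [0.4944, -0.0362, 0.0797]
eef_rot: [180.0, -0.2, 138.8]
contact_force: [-6.2, -11.0, 5.2]
gripper_width: -0.0
time_s: 7.05
tool_pos: [0.4949, -0.0328, 0.0801]
eef_rot: [-179.5, -0.2, 132.9]
contact_force: [-8.6, -11.3, 0.7]
gripper_width: -0.001
```

Run:
```python
from h import *
save("scene","s6",crop=(200,120,340,225),scale=5); save("wrist","w6",scale=1.4); save("top","t6",crop=(240,140,360,230),scale=6)
```

```text
(no output)
```

View pics/s6.png

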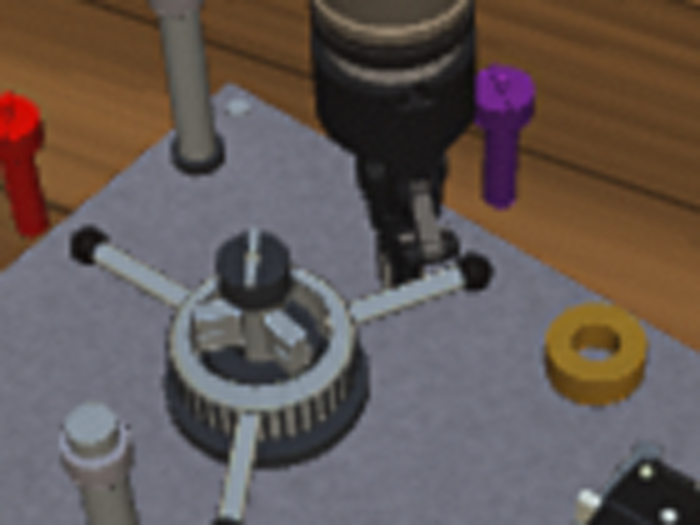

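View pics/w6.png

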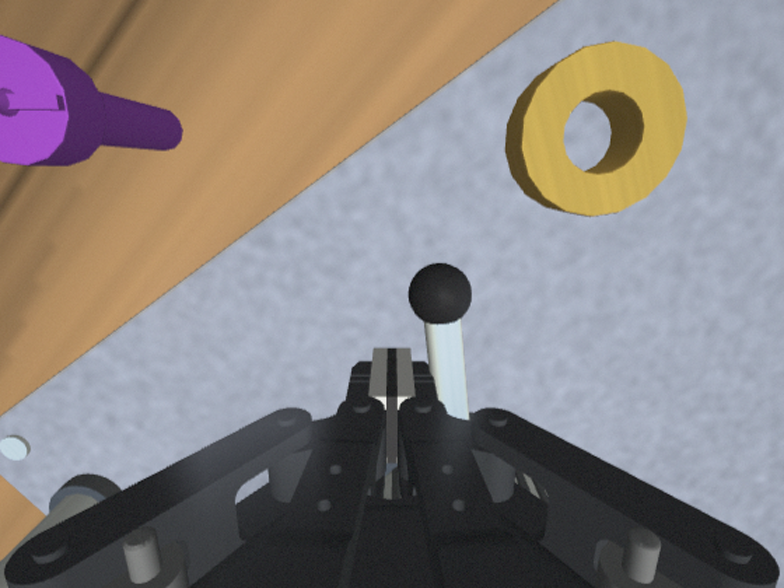

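View pics/t6.png

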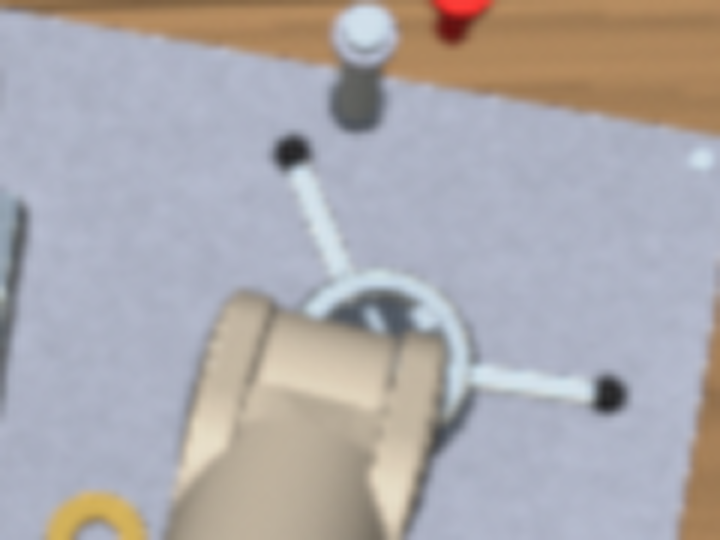

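Run:
```python
from h import *
c=np.array([.573,-.072])
f=load("t6");p=onz(f,240+291/6,140+152/6,.1)[:2]-c; print("B",np.degrees(np.arctan2(p[1],p[0])),np.hypot(*p))
p=onz(f,240+606/6,140+395/6,.1)[:2]-c; print("A",np.degrees(np.arctan2(p[1],p[0])),np.hypot(*p))
f=load("w6");p=onz(f,440/1.4,293/1.4,.1)[:2]-c; print("C",np.degrees(np.arctan2(p[1],p[0])),np.hypot(*p))
t=load("top0")
for u,v in [(190+502/4,120+180/4),(190+300/4,120+350/4),(190+554/4,120+437/4)]:
  p=onz(t,u,v,.1)[:2]-c; print(np.degrees(np.arctan2(p[1],p[0])),np.hypot(*p))
s=state(); print(s["contact_force"],s["ft_torque"],s["tool_pos"])
```

```text
B 20.54998350709693 0.11393078345042099
A -101.0498525382573 0.11392797654479131
C 140.04696488103355 0.11801035768015224
-21.511486125340394 0.11277657779685964
99.72339181051224 0.11592349208886527
-141.63967414527897 0.11536165165674973
[-7.90705268 -9.77327048 -0.23470514] [-2.01349029  1.64411664  0.04711257] [ 0.49521445 -0.03246932  0.08010742]
```

```bash
python3 -m jog '[[[2,3.5,0,0,0,0,1],[4,7,0,0,0,0,1],[5.5,10,0,0,0,0,1],[5.5,10,0,0,0,0,1]]]'
python3 - <<'E'
from h import *
s=state(); print(s["contact_force"],s["tool_pos"])
c=np.array([.573,-.072])
save("scene","s7",crop=(200,120,340,225),scale=5); f=save("top","t7",crop=(240,140,360,230),scale=6)
E
```

```text
time_s: 7.6
tool_pos: [0.4973, -0.0292, 0.0805]
eef_rot: [-179.0, -0.1, 132.9]
contact_force: [-6.1, -13.4, -2.3]
gripper_width: 0.003
[ -6.07757363 -13.3537868   -2.32852793] [ 0.49734443 -0.02919835  0.08046788]
```

View pics/s7.png

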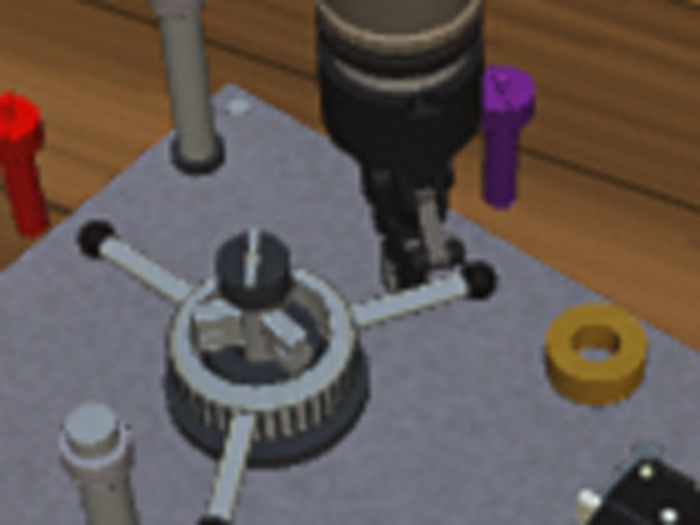

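View pics/t7.png

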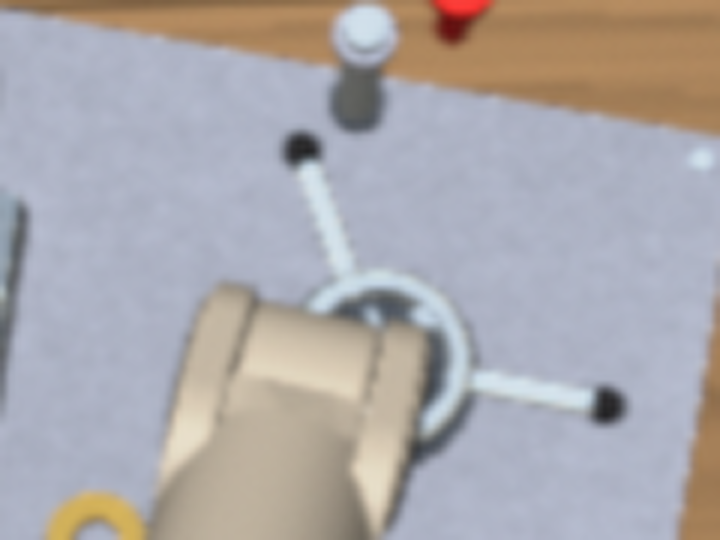

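```bash
python3 -m jog '[[[2,3.5,0,0,0,-0.03,1],[4,7,0,0,0,-0.05,1],[6,10,0,0,0,-0.07,1],[7,12,0,0,0,-0.07,1],[7,12,0,0,0,-0.07,1]]]'
python3 - <<'E'
from h import *
s=state(); print(s["contact_force"],s["ft_torque"],s["tool_pos"])
save("scene","s8",crop=(200,120,340,225),scale=5); f=save("top","t8",crop=(240,140,360,230),scale=6)
E
```

```text
time_s: 8.2
tool_pos: [0.4993, -0.0252, 0.0806]
eef_rot: [-178.3, 0.0, 128.6]
contact_force: [-8.8, -16.2, -0.2]
gripper_width: 0.003
[ -8.78594079 -16.22725316  -0.20209427] [-3.38003732  1.83053539  0.03450834] [ 0.49932375 -0.02522071  0.08057256]
```

View pics/s8.png

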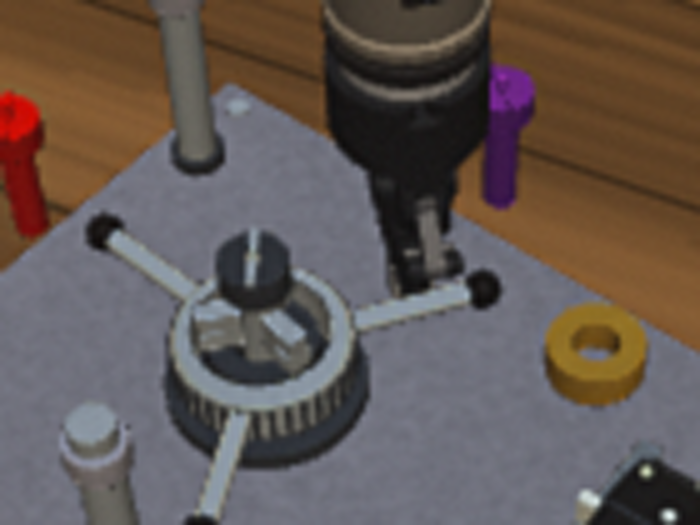

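The push at the bar has reached 18 N, about 1.5 N m, which is at the top of the stated range. The jaws lie on the shank and the bit stands straight at (253,270). I back off and take a close look.

```bash
python3 -m jog '[[[-5,-8,0,0,0,0,1],[-9,-13,5,0,0,0,1],[-10,-15,45,0,0,0,1],[-10,-15,90,0,0,0,1],[-10,-15,130,0,0,0,1]]]'; python3 -m jog '[[[-10,20,10,0,0,-0.14,1],[-20,50,30,0,0,-0.28,1],[-20,80,50,0,0,-0.42,1],[-15,110,60,0,0,-0.5,1],[-10,130,60,0,0,-0.55,1]]]'
python3 - <<'E'
from h import *
save("scene","s9",crop=(200,120,340,225),scale=5); f=save("top","t9",crop=(240,140,360,230),scale=6); save("wrist","w9",scale=1.4)
E
```

```text
time_s: 8.8
tool_pos: [0.4905, -0.0402, 0.2143]
eef_rot: [-178.5, 0.1, 128.6]
contact_force: [1.2, -0.2, 0.7]
gripper_width: 0.002
time_s: 9.3
tool_pos: [0.4823, 0.0934, 0.2783]
eef_rot: [-179.0, -0.1, 97.2]
contact_force: [0.1, 0.1, 0.4]
gripper_width: -0.002
```

View pics/s9.png

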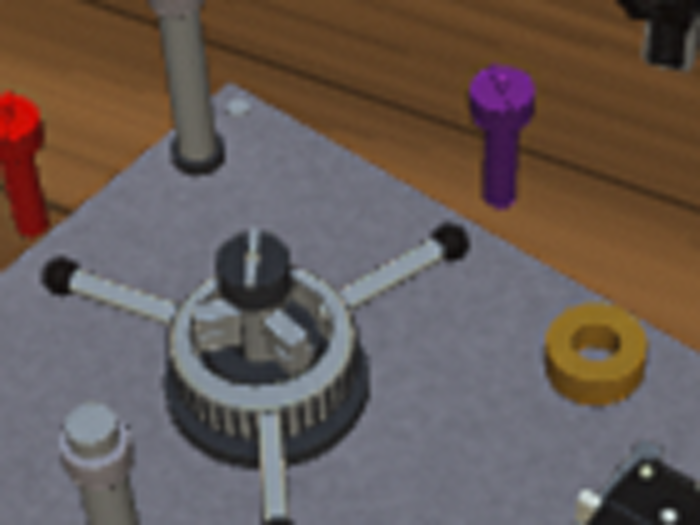

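View pics/t9.png

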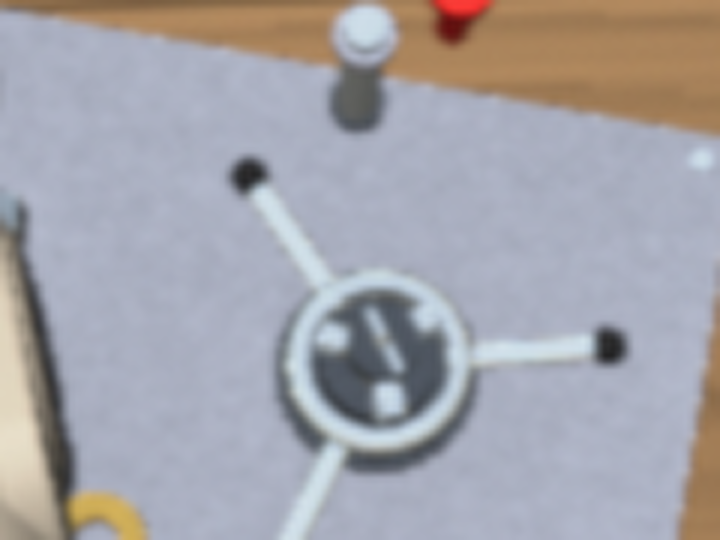

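View pics/w9.png

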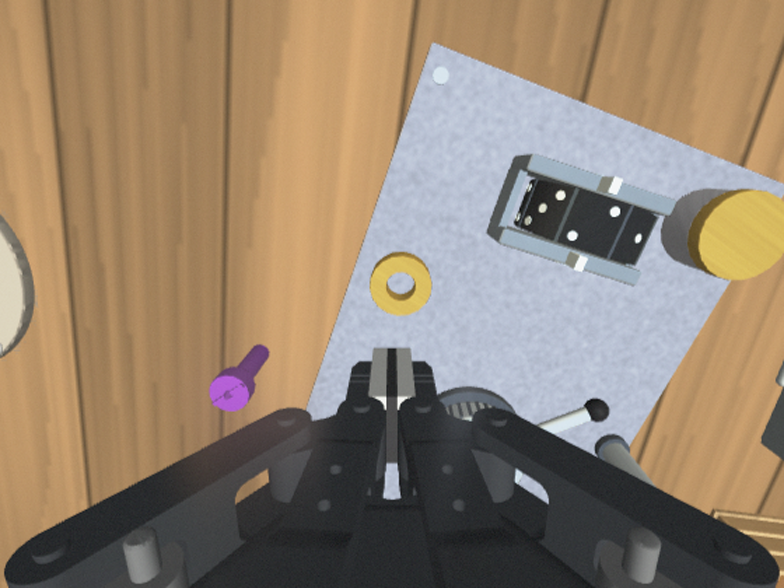

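Run:
```python
from h import *
c=np.array([.573,-.072])
def ang(f,u,v):
  p=onz(f,240+u/6,140+v/6,.1)[:2]-c; return round(float(np.degrees(np.arctan2(p[1],p[0]))),1)
im=cv2.imread('pics/t8.png'); 
t0=load("top0")
# dark-ball centroid near guess
def ball(fn,guess):
  f=load(fn); g=f["image"].astype(int).max(2); u,v=guess; y,x=np.mgrid[int(v)-6:int(v)+7,int(u)-6:int(u)+7]; w=np.clip(70-g[y,x],0,None); 
  uu,vv=(x*w).sum()/w.sum(),(y*w).sum()/w.sum(); p=onz(f,uu,vv,.096)[:2]-c
  return (uu.round(1),vv.round(1)),np.degrees(np.arctan2(p[1],p[0])).round(1),np.hypot(*p).round(4)
print(ball("top0",(315,165)),ball("top0",(265,207)),ball("top0",(329,229)))
for fn,gs in (("t5",[(279,171),(341,195)]),("t6",[(288.5,165),(341,206)]),("t7",[(290,165),(341,207.5)]),("t8",[(291.5,164.5),(341,209)]),("t9",[(281,169),(341,197.5)])): print(fn,[ball(fn,g) for g in gs])
```

```text
((np.float64(315.1), np.float64(164.2)), np.float64(-20.5), np.float64(0.1156)) ((np.float64(264.5), np.float64(207.3)), np.float64(99.1), np.float64(0.1173)) ((np.float64(328.1), np.float64(229.6)), np.float64(-142.1), np.float64(0.1153))
t5 [((np.float64(278.3), np.float64(170.6)), np.float64(37.6), np.float64(0.1168)), ((np.float64(340.9), np.float64(194.4)), np.float64(-83.3), np.float64(0.1144))]
t6 [((np.float64(288.1), np.float64(165.0)), np.float64(20.7), np.float64(0.1164)), ((np.float64(341.0), np.float64(205.6)), np.float64(-100.4), np.float64(0.1143))]
t7 [((np.float64(289.8), np.float64(164.2)), np.float64(17.9), np.float64(0.1166)), ((np.float64(340.9), np.float64(207.4)), np.float64(-103.1), np.float64(0.1147))]
t8 [((np.float64(291.6), np.float64(163.8)), np.float64(15.2), np.float64(0.1162)), ((np.float64(340.4), np.float64(209.4)), np.float64(-106.2), np.float64(0.1145))]
t9 [((np.float64(280.8), np.float64(168.7)), np.float64(32.9), np.float64(0.1166)), ((np.float64(341.1), np.float64(197.5)), np.float64(-88.1), np.float64(0.114))]
```

The sleeve sprang back: bar B went from 15° to 33° on release. I need a close look at the bit and jaws from above before retightening.

```bash
python3 -m jog '[[[20,-45,0,0,0,0,1],[40,-92,0,0,0,0,1],[58,-138,0,0,0,0,1],[76,-184,0,0,0,0,1],[92,-230,0,0,0,0,1]]]'; python3 -m jog '[[[4,-25,-10,0,0,0,1],[4,-30,-15,0,0,0,1]]]'
python3 - <<'E'
from h import *
save("wrist","w10",scale=1.4)
E
```

```text
time_s: 9.95
tool_pos: [0.5731, -0.142, 0.2769]
eef_rot: [-178.8, 0.1, 97.3]
contact_force: [0.7, 0.9, 0.7]
gripper_width: -0.001
time_s: 10.15
tool_pos: [0.5754, -0.1791, 0.2627]
eef_rot: [-178.7, 0.3, 96.8]
contact_force: [0.0, -0.1, 0.2]
gripper_width: 0.002
```

View pics/w10.png

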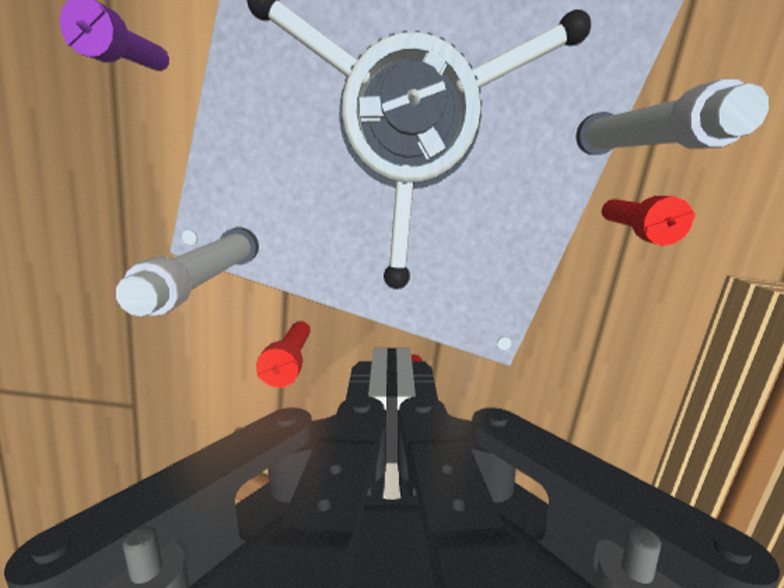

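Run:
```python
from h import *
f=load("w10"); im=f["image"][10:145,230:360]
cv2.imwrite('pics/w10c.png',cv2.resize(im,None,fx=4.4,fy=4.4,interpolation=cv2.INTER_CUBIC)[:,:,::-1])
print("spur",onz(f,413/1.4,97/1.4,.169))
# ring center: ring extents at z .108
print("ring",onz(f,411/1.4,107/1.4,.108), dep(f,413/1.4,97/1.4))
for u,v in [(263,5),(574,27),(397,277)]: print(onz(f,u/1.4,v/1.4,.096))
```

```text
spur [ 0.5723743  -0.07273492  0.169     ]
ring [ 0.57232419 -0.06997644  0.108     ] [ 0.57237898 -0.07264155  0.16835103]
[ 0.4710537  -0.02009633  0.096     ]
[ 0.66891266 -0.01002285  0.096     ]
[ 0.57754993 -0.18671316  0.096     ]
```

View pics/w10c.png

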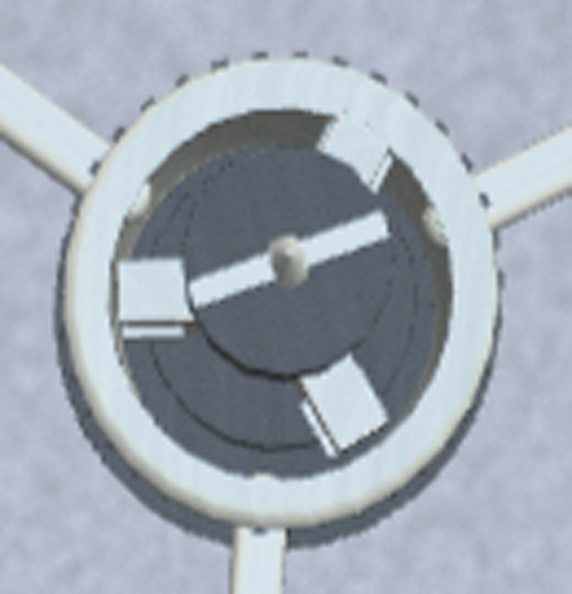

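Run:
```python
from h import *
f=load("w10"); c=np.array([.5724,-.0724])
for n,u,v in [("L",119,291),("LR",361,433),("UR",347,113),("L inner corner",185,260),]:
  p=onz(f,230+u/4.4,10+v/4.4,.128)[:2]-c; print(n,(p*1000).round(1),(np.hypot(*p)*1000).round(1), dep(f,230+u/4.4+(1 if n=="L" else 0),10+v/4.4).round(3))
```

```text
L [-30.9  -3.4] 31.0 [ 0.542 -0.076  0.129]
LR [ 19.1 -23.5] 30.3 [ 0.591 -0.096  0.129]
UR [ 8.1 31.7] 32.7 [ 0.581 -0.036  0.108]
L inner corner [-18.9   3.5] 19.2 [ 0.571 -0.107  0.405]
```

The bit is upright: its spur at (413,97) lies within 1 mm of the axis. The jaws' outer ends are 31 mm out, so the jaws just touch the shank. They relaxed when I backed off quickly, so I will push C again and let go slowly.

```bash
python3 -m jog '[[[-18,23,0,0,0,0.14,1],[-37,46,0,0,0,0.28,1],[-55,69,0,0,0,0.42,1],[-74,93,0,0,0,0.56,1],[-92,116,0,0,0,0.7,1]]]'; python3 -m jog '[[[0,0,-20,0,0,0.14,1],[0,0,-60,0,0,0.28,1],[0,0,-100,0,0,0.28,1],[0,0,-145,0,0,0.28,1],[0,0,-180,0,0,0.28,1]]]';  python3 - <<'E'
from h import *
f=save("wrist","w11",scale=1.4)
E
```

```text
time_s: 10.7
tool_pos: [0.4817, -0.059, 0.2622]
eef_rot: [-178.7, 0.2, 137.5]
contact_force: [0.7, 0.2, 0.6]
gripper_width: 0.002
time_s: 11.2
tool_pos: [0.4806, -0.0575, 0.0809]
eef_rot: [-178.8, 0.1, 153.6]
contact_force: [1.3, 0.8, 0.8]
gripper_width: -0.001
```

View pics/w11.png

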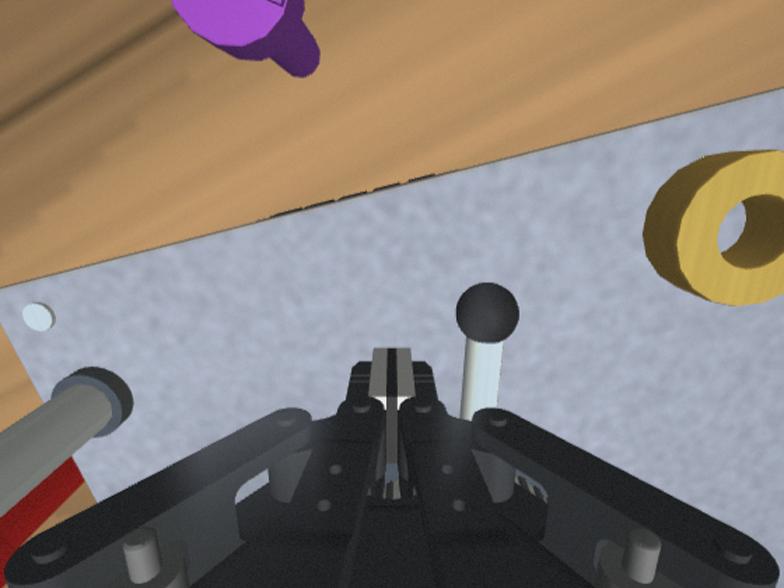

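```bash
python3 -m jog '[[[3,4,-3,0,0,0,1],[5,8,-3,0,0,0,1],[7,11,-3,0,0,0,1]]]'; python3 -m jog '[[[1,3,0,0,0,-0.03,1],[3,6,0,0,0,-0.06,1]]]'; python3 -m jog '[[[2,4,0,0,0,-0.04,1],[3,6,0,0,0,-0.07,1]]]'; python3 -m jog '[[[2,4,0,0,0,-0.04,1],[4,8,0,0,0,-0.07,1]]]'; python3 -m jog '[[[2,4,0,0,0,-0.04,1],[4,9,0,0,0,-0.07,1]]]'
```

```text
time_s: 11.55
tool_pos: [0.4835, -0.0464, 0.0747]
eef_rot: [-178.4, -0.3, 153.7]
contact_force: [-4.5, -4.5, -0.9]
gripper_width: -0.003
time_s: 11.75
tool_pos: [0.4846, -0.0421, 0.0756]
eef_rot: [-178.3, -0.5, 150.2]
contact_force: [-7.0, -5.0, -0.2]
gripper_width: 0.003
time_s: 11.95
tool_pos: [0.4852, -0.0386, 0.0762]
eef_rot: [-178.0, -0.6, 146.0]
contact_force: [-6.2, -6.6, -1.9]
gripper_width: 0.004
time_s: 12.15
tool_pos: [0.4864, -0.0342, 0.0767]
eef_rot: [-177.7, -0.6, 141.9]
contact_force: [-5.4, -9.6, -3.4]
gripper_width: 0.002
time_s: 12.35
tool_pos: [0.4876, -0.03, 0.0771]
eef_rot: [-177.3, -0.6, 137.6]
contact_force: [-4.5, -12.2, -5.6]
gripper_width: 0.001
```

```bash
python3 -m jog '[[[3,4,0,0,0,-0.04,1],[6,8,0,0,0,-0.07,1],[8,10,0,0,0,-0.07,1],[8,10,0,0,0,-0.07,1],[8,10,0,0,0,-0.07,1]]]';python3 -m jog '[[[5,6,0,0,0,0,1],[8,10,0,0,0,0,1],[8,10,0,0,0,0,1],[8,10,0,0,0,0,1],[8,10,0,0,0,0,1]]]'
python3 - <<'E'
from h import *
save("scene","s12",crop=(200,120,340,225),scale=5); f=save("top","t12",crop=(240,140,360,230),scale=6)
E
```

```text
time_s: 12.85
tool_pos: [0.4905, -0.0245, 0.0771]
eef_rot: [-176.7, -0.7, 133.5]
contact_force: [-9.3, -9.0, -1.8]
gripper_width: -0.002
time_s: 13.35
tool_pos: [0.4936, -0.0207, 0.0773]
eef_rot: [-176.1, -0.8, 133.3]
contact_force: [-8.7, -12.4, -1.9]
gripper_width: -0.004
```

View pics/t12.png

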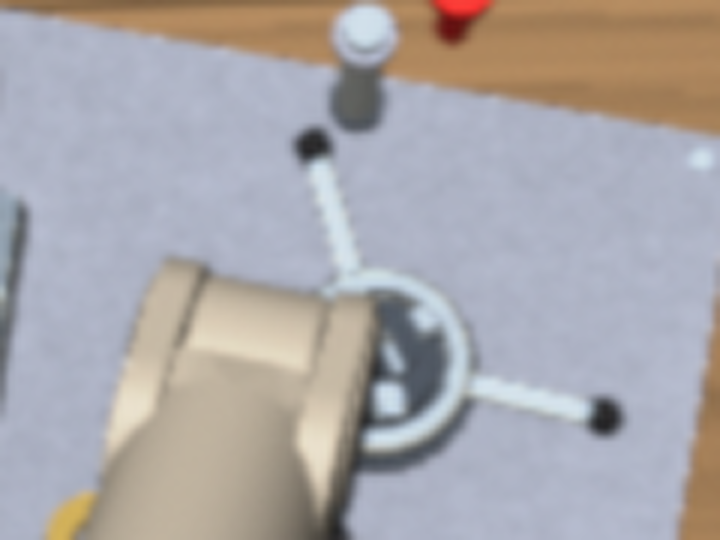

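```bash
for i in 1; do python3 -m jog '[[[4,5,0,0,0,0,1],[3,4,0,0,0,0,1],[2,3,0,0,0,0,1],[1.5,2,0,0,0,0,1],[1,1,0,0,0,0,1]]]'; done; python3 -m jog '[[[0,0,0,0,0,0,1],[-0.5,-0.7,0,0,0,0,1],[-1,-1.4,0,0,0,0,1],[-1.5,-2.1,0,0,0,0,1],[-2,-2.8,0,0,0,0,1]]]'; python3 -m jog '[[[-0.5,-0.7,0,0,0,0,1],[-1,-1.4,0,0,0,0,1],[-1.5,-2.1,0,0,0,0,1],[-2,-2.8,0,0,0,0,1],[-2.5,-3.5,0,0,0,0,1]]]'
python3 - <<'E'
from h import *
save("scene","s13",crop=(200,120,340,225),scale=5); f=save("top","t13",crop=(240,140,360,230),scale=6)
c=np.array([.5725,-.0723])
def ball(fn,guess):
  f=load(fn); g=f["image"].astype(int).max(2); u,v=guess; y,x=np.mgrid[int(v)-6:int(v)+7,int(u)-6:int(u)+7]; w=np.clip(70-g[y,x],0,None); 
  uu,vv=(x*w).sum()/w.sum(),(y*w).sum()/w.sum(); p=onz(f,uu,vv,.096)[:2]-c
  return round(float(np.degrees(np.arctan2(p[1],p[0]))),1)
for n in("t12","t13"): print(ball(n,(341,209)),ball(n,(291,165)))
E
```

```text
time_s: 13.95
tool_pos: [0.4909, -0.0237, 0.0775]
eef_rot: [-175.7, -0.8, 133.2]
contact_force: [-6.4, -8.1, -4.1]
gripper_width: 0.004
time_s: 14.45
tool_pos: [0.4865, -0.029, 0.078]
eef_rot: [-175.4, -0.9, 133.1]
contact_force: [-4.6, -6.2, -4.3]
gripper_width: -0.003
time_s: 14.95
tool_pos: [0.483, -0.0337, 0.0789]
eef_rot: [-175.3, -0.9, 133.1]
contact_force: [-2.8, -3.6, -3.0]
gripper_width: 0.0
-105.9 15.2
-96.9 24.5
```

```bash
python3 -m jog '[[[-0.3,-0.4,0,0,0,0,1],[-0.6,-0.8,0,0,0,0,1],[-0.9,-1.2,0,0,0,0,1],[-1.2,-1.6,0,0,0,0,1],[-1.5,-2,0,0,0,0,1]]]'; python3 -m jog '[[[-0.4,-0.5,0,0,0,0,1],[-0.8,-1,0,0,0,0,1],[-1.2,-1.5,0,0,0,0,1],[-1.6,-2,0,0,0,0,1],[-2,-2.5,0,0,0,0,1]]]';  python3 - <<'E'
from h import *
f=save("top","t14",crop=(240,140,360,230),scale=6)
c=np.array([.5725,-.0723])
def ball(fn,guess):
  f=load(fn); g=f["image"].astype(int).max(2); u,v=guess; y,x=np.mgrid[int(v)-6:int(v)+7,int(u)-6:int(u)+7]; w=np.clip(70-g[y,x],0,None); 
  uu,vv=(x*w).sum()/w.sum(),(y*w).sum()/w.sum(); p=onz(f,uu,vv,.096)[:2]-c
  return round(float(np.degrees(np.arctan2(p[1],p[0]))),1)
for n in("t9","t14",): print(ball(n,(341,200)),ball(n,(285,166)))
E
```

```text
time_s: 15.55
tool_pos: [0.4819, -0.0356, 0.0793]
eef_rot: [-175.4, -0.9, 133.1]
contact_force: [-4.1, -1.5, 2.4]
gripper_width: -0.003
time_s: 16.05
tool_pos: [0.4804, -0.038, 0.0794]
eef_rot: [-175.4, -0.8, 133.1]
contact_force: [-2.2, -1.7, 1.0]
gripper_width: -0.0
-87.8 32.9
-92.9 27.8
```

```bash
python3 -m jog '[[[-0.4,-0.6,0,0,0,0,1],[-0.8,-1.2,0,0,0,0,1],[-1.2,-1.8,0,0,0,0,1],[-1.6,-2.4,0,0,0,0,1],[-2,-3,0,0,0,0,1]]]'; python3 -m jog '[[[-0.4,-0.6,0,0,0,0,1],[-0.8,-1.2,0,0,0,0,1],[-1.2,-1.8,0,0,0,0,1],[-1.6,-2.4,0,0,0,0,1],[-2,-3,0,0,0,0,1]]]';  python3 - <<'E'
from h import *
f=save("top","t15",crop=(240,140,360,230),scale=6);save("wrist","w15",scale=1.4)
c=np.array([.5725,-.0723])
def ball(fn,guess):
  f=load(fn); g=f["image"].astype(int).max(2); u,v=guess; y,x=np.mgrid[int(v)-6:int(v)+7,int(u)-6:int(u)+7]; w=np.clip(70-g[y,x],0,None); 
  uu,vv=(x*w).sum()/w.sum(),(y*w).sum()/w.sum(); p=onz(f,uu,vv,.096)[:2]-c
  return round(float(np.degrees(np.arctan2(p[1],p[0]))),1)
for n in("t9","t15",): print(ball(n,(341,200)),ball(n,(284,167)))
E
```

```text
time_s: 16.6
tool_pos: [0.4787, -0.041, 0.0795]
eef_rot: [-175.5, -0.8, 133.1]
contact_force: [-1.2, -1.0, -0.7]
gripper_width: -0.002
time_s: 17.1
tool_pos: [0.477, -0.0438, 0.0796]
eef_rot: [-175.5, -0.8, 133.1]
contact_force: [1.0, -0.9, -0.2]
gripper_width: -0.003
-87.8 32.9
-89.4 31.5
```

View pics/w15.png

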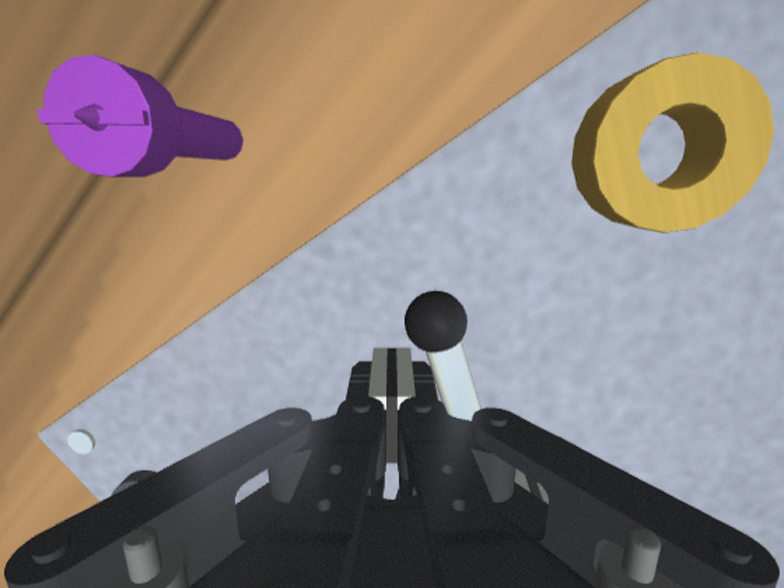

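The release was slow, and the sleeve now rests about 1.5° tighter than before with the finger force near zero. I lift off and check that it stays there.

```bash
python3 -m jog '[[[-2,-4,0,0,0,0,1],[-5,-8,10,0,0,0,1],[-6,-10,50,0,0,0,1],[-6,-10,100,0,0,0,1],[-6,-10,140,0,0,-0.1,1]]]';  python3 -m jog '[[[0,40,20,0,0,-0.13,1],[5,80,35,0,0,-0.26,1],[15,120,35,0,0,-0.39,1],[30,150,35,0,0,-0.52,1],[50,160,35,0,0,-0.65,1]]]'
python3 - <<'E'
from h import *
from scipy.spatial.transform import Rotation as R
f=save("top","t16",crop=(240,140,360,230),scale=6);save("wrist","w16",scale=1.4)
c=np.array([.5725,-.0723])
def ball(fn,guess):
  f=load(fn); g=f["image"].astype(int).max(2); u,v=guess; y,x=np.mgrid[int(v)-6:int(v)+7,int(u)-6:int(u)+7]; w=np.clip(70-g[y,x],0,None); 
  uu,vv=(x*w).sum()/w.sum(),(y*w).sum()/w.sum(); p=onz(f,uu,vv,.096)[:2]-c
  return round(float(np.degrees(np.arctan2(p[1],p[0]))),1)
for n in("t15","t16",): print(ball(n,(341,200)),ball(n,(283,167)))
s=state(); cur=R.from_euler('xyz',s["eef_rot"],degrees=True); tgt=R.from_euler('xyz',[180,0,80.3],degrees=True)
print((tgt*cur.inv()).as_rotvec(),s["tool_pos"])
E
```

```text
time_s: 17.7
tool_pos: [0.4707, -0.0547, 0.2223]
eef_rot: [-175.6, -0.8, 127.2]
contact_force: [1.4, -1.1, 0.3]
gripper_width: 0.002
time_s: 18.2
tool_pos: [0.5204, 0.1098, 0.2579]
eef_rot: [-175.6, -0.9, 90.0]
contact_force: [0.8, -1.0, 0.9]
gripper_width: 0.002
-89.4 31.5
-88.4 32.0
[-0.01823705 -0.07433445 -0.17054681] [0.52223312 0.10704539 0.25755947]
```

View pics/w16.png

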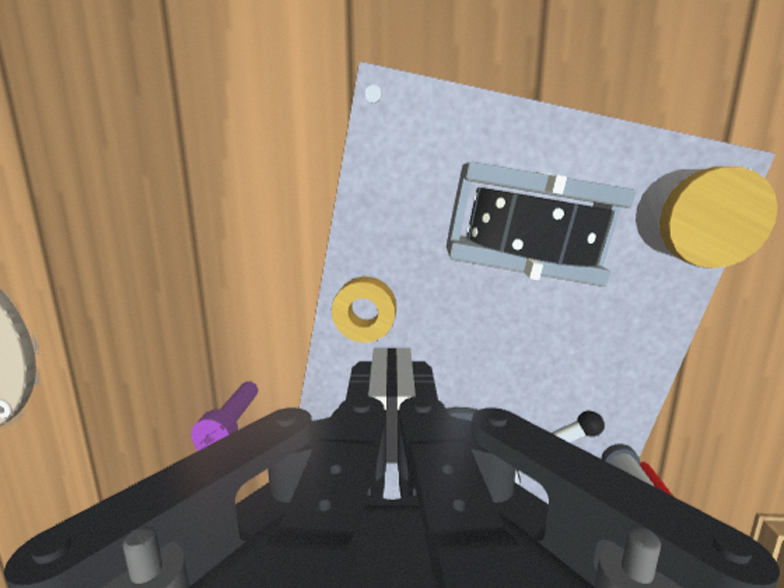

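```bash
python3 -m jog '[[[20,12,0,-0.01,-0.03,-0.08,1],[40,24,0,-0.018,-0.06,-0.15,1],[60,36,-10,-0.018,-0.074,-0.17,1],[71,42,-45,-0.018,-0.074,-0.17,1],[71,42,-78,-0.018,-0.074,-0.17,1]]]'
python3 - <<'E'
from h import *
f=save("top","t17",crop=(190,120,390,270),scale=4);save("wrist","w17",scale=1.4);save("scene","s17",crop=(280,180,400,270),scale=6)
c=np.array([.5725,-.0723])
def ball(fn,guess):
  f=load(fn); g=f["image"].astype(int).max(2); u,v=guess; y,x=np.mgrid[int(v)-6:int(v)+7,int(u)-6:int(u)+7]; w=np.clip(70-g[y,x],0,None); 
  uu,vv=(x*w).sum()/w.sum(),(y*w).sum()/w.sum(); p=onz(f,uu,vv,.096)[:2]-c
  return round(float(np.degrees(np.arctan2(p[1],p[0]))),1)
for n in("t15","t16","t17"): print(ball(n,(341,198)),ball(n,(282,168)))
print(state()["tool_pos"])
E
```

```text
time_s: 18.8
tool_pos: [0.5944, 0.1492, 0.1796]
eef_rot: [179.9, -0.1, 80.4]
contact_force: [0.1, 0.1, -0.6]
gripper_width: 0.002
-89.4 31.5
-88.4 32.0
-88.4 32.0
[0.59129422 0.14766768 0.17850402]
```

View pics/w17.png

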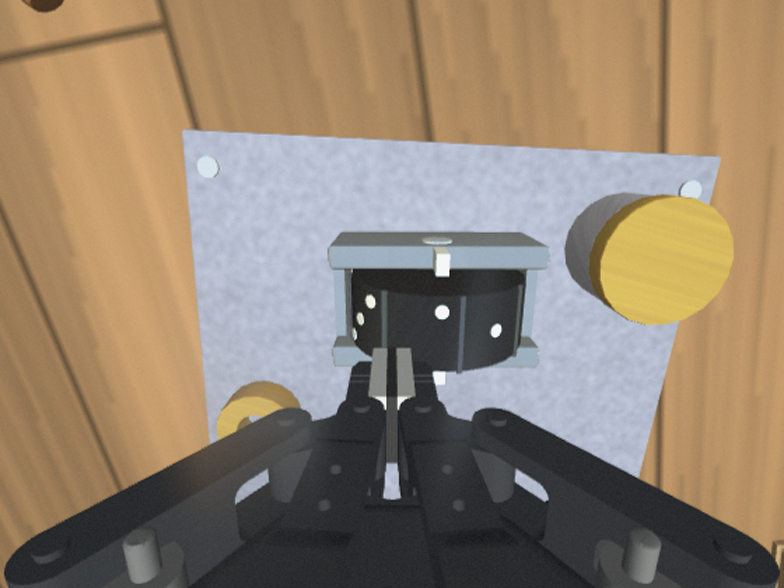

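View pics/s17.png

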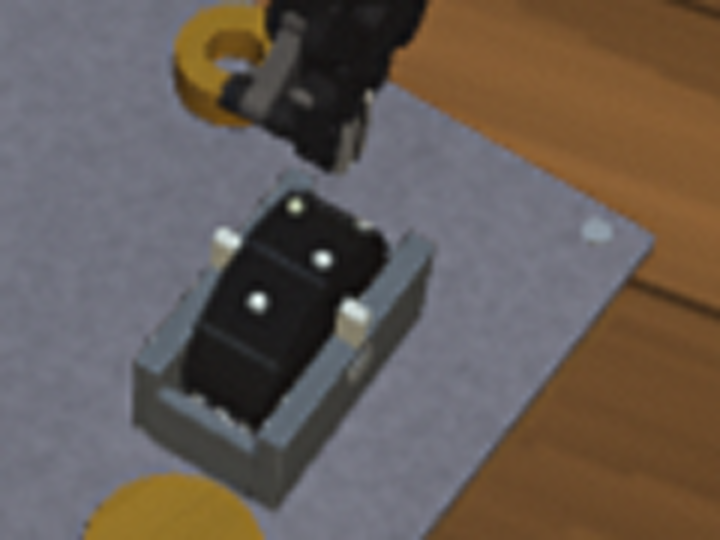

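The sleeve holds at 32.0° over time. Next I measure the wheel angle from the field lines by ray-cylinder intersection.

```bash
cat >> h.py <<'E'
WC=np.array([.613,.146,.100]); A=np.radians(-9.7); WX=np.array([np.cos(A),np.sin(A),0]); WY=np.array([-np.sin(A),np.cos(A),0])
def wang(f,u,v,r=.045):
    o,d=ray(f,u,v); o=o-WC; a=np.array([o@WX,o[2]]); b=np.array([d@WX,d[2]])
    A_,B_,C_=b@b,2*a@b,a@a-r*r; s=(-B_-np.sqrt(B_*B_-4*A_*C_))/(2*A_); p=a+b*s; y=(o+d*s)@WY
    return np.degrees(np.arctan2(p[0],p[1])).round(1),(y*1000).round(1)
E
python3 - <<'E'
from h import *
f=load("w16"); print("w16",[wang(f,u/1.4,v/1.4) for u,v in [(508,222),(566,234)]],"pips",[wang(f,u/1.4,v/1.4) for u,v in [(558,213),(518,244)]])
f=load("w17"); print("w17",[wang(f,u/1.4,v/1.4) for u,v in [(384,310),(462,315),(519,318)]])
E
```

```text
w16 [(np.float64(-36.3), np.float64(0.8)), (np.float64(8.0), np.float64(0.4))] pips [(np.float64(-2.1), np.float64(11.4)), (np.float64(-24.5), np.float64(-10.7))]
w17 [(np.float64(-36.0), np.float64(8.8)), (np.float64(9.2), np.float64(9.5)), (np.float64(57.4), np.float64(0.9))]
```

Field 2 is centred at -14°, so the wheel stands at about 76° and needs about +104°. I press on the rim ahead of the top and drag toward +x.

```bash
python3 -m jog '[[[0,1,-15,0,0,0,1],[0,1,-28,0,0,0,1],[0,1,-34,0,0,0,1],[0,1,-37,0,0,0,1]]]'
```

```text
time_s: 19.35
tool_pos: [0.591, 0.1486, 0.1418]
eef_rot: [-179.7, 0.1, 80.3]
contact_force: [-5.9, 1.1, 14.9]
gripper_width: -0.002
```

```bash
python3 -m jog '[[[8,-1.4,0.5,0,0,0,1],[16,-2.7,1.5,0,0,0,1],[24,-4,1.8,0,0,0,1],[32,-5.4,1,0,0,0,1],[40,-6.8,-0.5,0,0,0,1]]]'; python3 -m jog '[[[0,0,10,0,0,0,1],[0,0,35,0,0,0,1],[-25,4,50,0,0,0,1],[-50,8,60,0,0,0,1]]]'
python3 - <<'E'
from h import *
save("wrist","w18",scale=1.4)
E
```

```text
time_s: 19.85
tool_pos: [0.6323, 0.1416, 0.1427]
eef_rot: [-179.8, 0.1, 80.3]
contact_force: [-0.7, -0.5, 2.9]
gripper_width: 0.004
time_s: 20.25
tool_pos: [0.5827, 0.1492, 0.2044]
eef_rot: [-179.9, 0.0, 80.2]
contact_force: [0.2, 0.2, 0.7]
gripper_width: 0.001
```

View pics/w18.png

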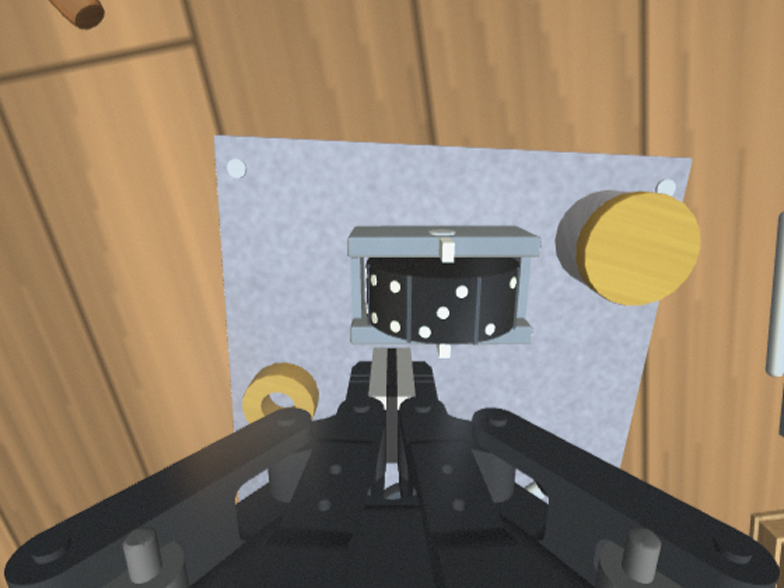

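The picture shows three pips at the top, with field lines at u=409 and 477 and the pointers at (447,250) and (445,350). The four is to the left.

Run:
```python
from h import *
f=load("w18"); print([wang(f,u/1.4,v/1.4) for u,v in [(409,300),(477,302),(443,313)]]); print(state()["tool_pos"])
```

```text
[(np.float64(-27.3), np.float64(5.1)), (np.float64(17.6), np.float64(5.0)), (np.float64(-4.6), np.float64(-0.2))]
[0.5790535  0.15057224 0.20508462]
```

```bash
python3 -m jog '[[[12,-1,-15,0,0,0,1],[12,-1,-40,0,0,0,1],[12,-1,-55,0,0,0,1],[12,-1,-61,0,0,0,1],[12,-1,-63,0,0,0,1]]]'
```

```text
time_s: 20.8
tool_pos: [0.5902, 0.1492, 0.1417]
eef_rot: [-179.5, -0.0, 80.3]
contact_force: [-4.0, -0.9, 9.2]
gripper_width: -0.002
```

```bash
python3 -m jog '[[[8,-1.4,0.5,0,0,0,1],[16,-2.7,1.5,0,0,0,1],[24,-4,1.8,0,0,0,1],[30,-5.1,1.2,0,0,0,1],[36,-6.1,0,0,0,0,1]]]'; python3 -m jog '[[[0,0,10,0,0,0,1],[0,0,35,0,0,0,1],[-25,4,50,0,0,0,1],[-50,8,60,0,0,0,1]]]'
python3 - <<'E'
from h import *
save("wrist","w19",scale=1.4)
E
```

```text
time_s: 21.3
tool_pos: [0.6283, 0.1427, 0.1437]
eef_rot: [-179.7, -0.1, 80.3]
contact_force: [-0.4, -0.7, 5.7]
gripper_width: 0.004
time_s: 21.7
tool_pos: [0.579, 0.15, 0.2056]
eef_rot: [-179.8, -0.1, 80.2]
contact_force: [-1.0, 0.2, 0.7]
gripper_width: -0.003
```

View pics/w19.png

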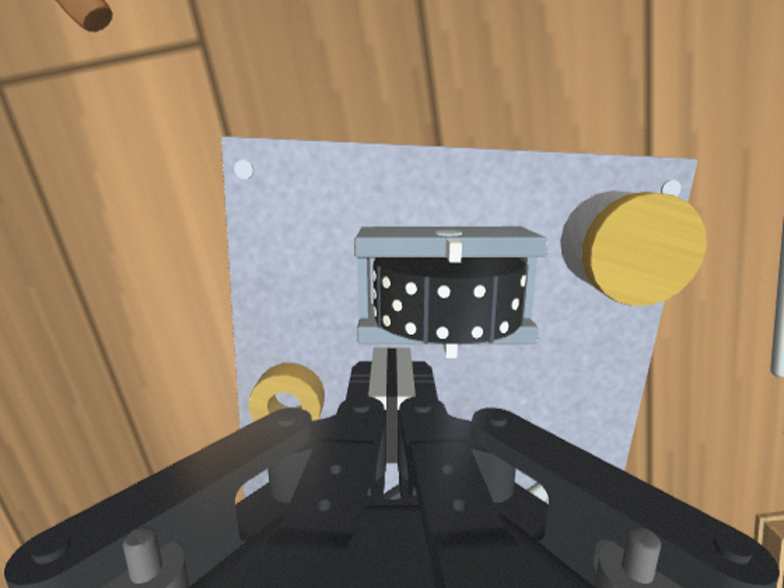

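Run:
```python
from h import *
f=load("w19"); print([wang(f,u/1.4,v/1.4) for u,v in [(426,302),(495,304),(443,292),(479,292),(442,332),(477,332)]],"pins",[onz(f,u/1.4,v/1.4,.128).round(4) for u,v in [(454,251),(451,351)]])
im=f["image"][150:270,240:400]; cv2.imwrite('pics/w19c.png',cv2.resize(im,None,fx=4.8,fy=4.8,interpolation=cv2.INTER_CUBIC)[:,:,::-1])
f=load("w18"); print("pins18",[onz(f,u/1.4,v/1.4,.128).round(4) for u,v in [(447,250),(445,351)]])
```

```text
[(np.float64(-20.8), np.float64(4.7)), (np.float64(25.9), np.float64(3.2)), (np.float64(-9.9), np.float64(10.7)), (np.float64(13.4), np.float64(10.6)), (np.float64(-9.6), np.float64(-10.7)), (np.float64(13.6), np.float64(-11.0))] pins [array([0.6171, 0.1742, 0.128 ]), array([0.6081, 0.1178, 0.128 ])]
pins18 [array([0.6173, 0.1745, 0.128 ]), array([0.6086, 0.1177, 0.128 ])]
```

View pics/w19c.png

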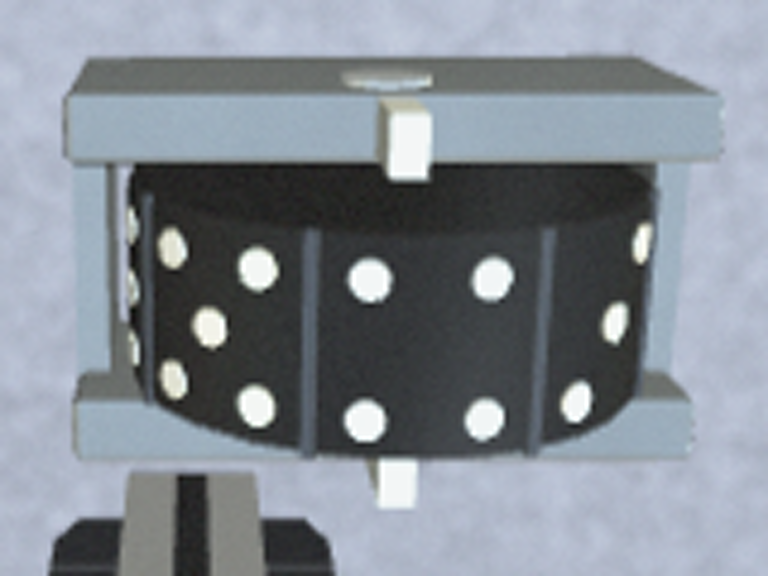

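Four is between the pointers, centred to within about 2°. One last check of the chuck with the wrist camera from above follows.

```bash
python3 -m jog '[[[-5,-30,40,0,0,0.05,1],[-5,-75,70,0,0,0.1,1],[-5,-120,70,0,0,0.15,1],[-4,-165,70,0,0,0.2,1],[-4,-210,70,0,0,0.28,1]]]'; python3 -m jog '[[[0,-40,0,0,0,0,1],[0,-80,0,0,0,0,1],[0,-115,-15,0,0,0,1],[0,-120,-15,0,0,0,1]]]'
python3 - <<'E'
from h import *
f=save("wrist","w20",scale=1.4); save("top","t20",crop=(190,120,390,270),scale=4)
c=np.array([.5725,-.0723])
def ball(fn,guess):
  f=load(fn); g=f["image"].astype(int).max(2); u,v=guess; y,x=np.mgrid[int(v)-6:int(v)+7,int(u)-6:int(u)+7]; w=np.clip(70-g[y,x],0,None); 
  uu,vv=(x*w).sum()/w.sum(),(y*w).sum()/w.sum(); p=onz(f,uu,vv,.096)[:2]-c
  return round(float(np.degrees(np.arctan2(p[1],p[0]))),1)
for n in("t16","t17","t20"): print(ball(n,(341,198)),ball(n,(282,168)))
E
```

```text
time_s: 22.25
tool_pos: [0.5714, -0.0606, 0.2774]
eef_rot: [-179.6, -0.3, 96.5]
contact_force: [0.9, 0.2, 0.3]
gripper_width: 0.001
time_s: 22.65
tool_pos: [0.5688, -0.1867, 0.2619]
eef_rot: [-179.5, -0.1, 96.0]
contact_force: [-0.8, -0.4, -0.1]
gripper_width: -0.003
-88.4 32.0
-88.4 32.0
nan 32.0<stdin>:6: RuntimeWarning: invalid value encountered in scalar divide
```

View pics/w20.png

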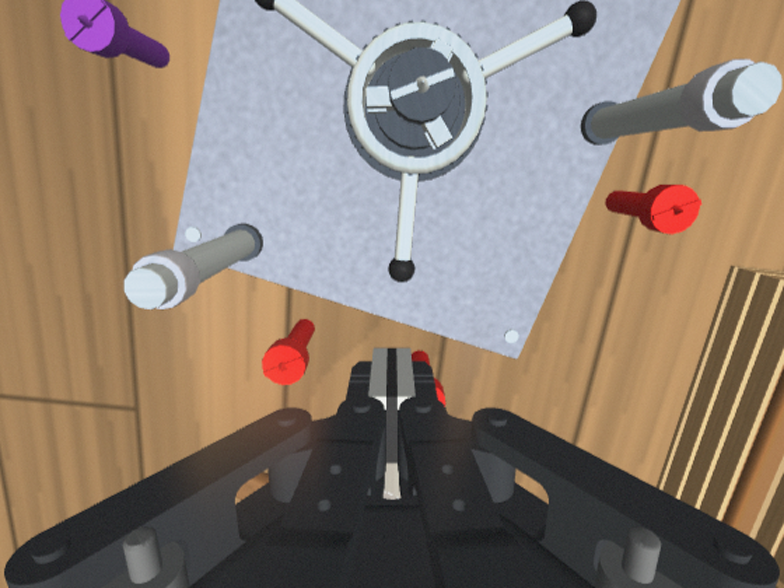

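View pics/t20.png

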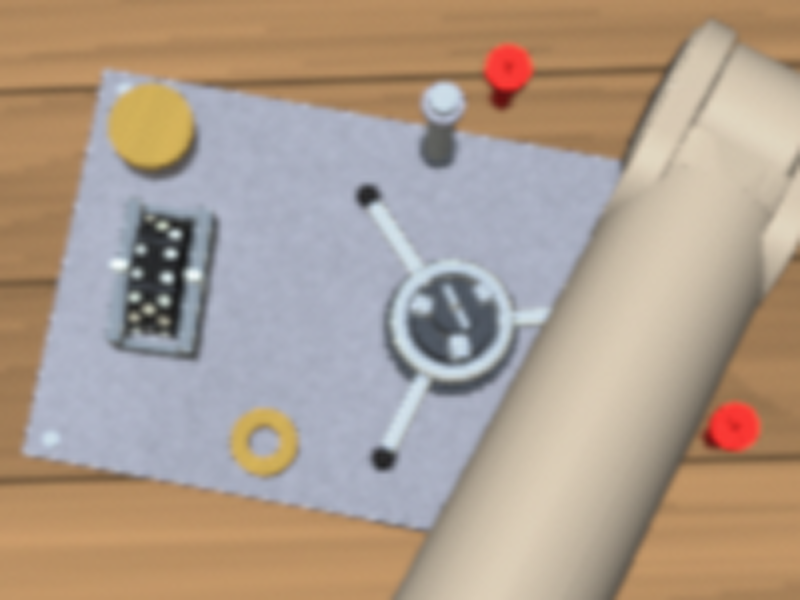

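Run:
```python
from h import *
f=load("w20"); print("spur",onz(f,422/1.4,86/1.4,.169),"jaw outer",dep(f,368/1.4,97/1.4))
s=load("scene0"); f=save("scene","s20"); d=np.abs(f["image"].astype(int)-s["image"]).max(2)
print(state()["contact_force"], state()["time_s"])
print(sign_off())
```

```text
spur [ 0.57236294 -0.07383116  0.169     ] jaw outer [ 0.54246428 -0.07584624  0.12771631]
[0.51665742 0.80189994 0.92773576] 22.8
the job is handed in; nothing more can be done
None
```

View pics/s20.png

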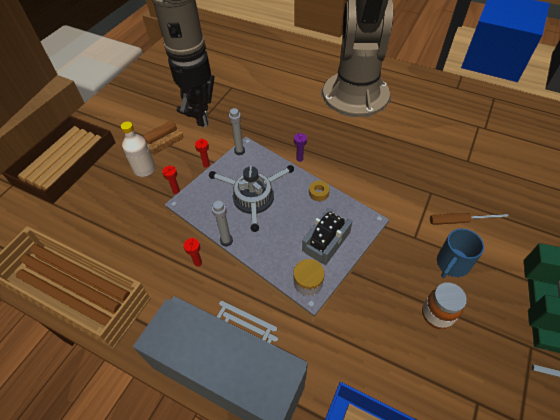

